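# Lay out two plaster casts for a record photograph

### The arm

A 6-joint arm with a two-finger parallel gripper is mounted at the origin on the work surface. World frame = base frame: x ahead of the robot, y to its left, z up, the work surface at z = 0. Lengths are in m, angles in rad, forces in N, time in s.
With the tool pointing down it reaches from about 0.225 to 0.725 m from the base axis. Payload 3.1 kg.
Tool frame: the origin (TCP) lies at the centre of the arm's flange, where the gripper is bolted on; the fingertips stand 173 mm ahead of it and the grasp point (between the pads) lies 155 mm ahead of it (ctrl.tips_ahead is the distance from the TCP to the fingertips, in m); z points along the fingers, x is the direction in which the jaws open and shut, and the axes are right-handed (so a half turn about z gives the same grasp; the last joint's range is limited). The gripper opens to 85 mm and grips with 20 to 120 N. Pads are 22 mm wide; open, the fingers measure 114 mm over their backs; the gripper's body (76 mm by 85 mm) begins 54 mm behind the grasp point. The pads swing forward as they close: fully open they stand 13 mm farther back than shut.
Start: joints at [-1.474, 0.048, 0.099, 1.622, 0, 1.443], TCP at [0.117, -0.512, 0.405] pointing down, gripper open.
Joint ranges: [-2.91, 2.91], [-0.99, 1.94], [-1.21, 1.42], [-2.12, 2.29], [-1.49, 1.47], [-3.14, 3.14]. Speed limits (rad/s): [2.79, 2.79, 3.14, 3.14, 3.14, 3.14].

### API

Orientations are given as a unit quaternion [w, x, y, z].
In Python, from cell import ctrl gives the robot as it stands. Calls block until the motion is done:
- ctrl.move_pose(position, orientation): joint-space move of the TCP to a pose.
- ctrl.move_linear(position, rot=None, feed=0.15, stop_force=None): straight line of the TCP; rot=None keeps the orientation; feed is the mean speed in m/s. With stop_force (N) it stops when the force on the tool has changed by that much, and returns True; else False.
- ctrl.set_joints(angles): joint-space move.
- ctrl.command_gripper(opening, grasp_force=None): opening from 0.0 (shut) to 1.0 (fully open); grasp_force is the grip in N (None keeps the last); returns when the fingers have stopped.
- ctrl.pause(seconds).
- ctrl.inverse_kinematics(position, orientation): joint angles nearest the present ones, or None.
- ctrl.get_state(): the state.
- ctrl.camera(name): name is "scene" or "top" or "wrist"; returns a dict with "img" (400x640x3 uint8, blue, green, red), "range_z" (400x640 float32, m along the optical axis (not along the pixel's ray), 0 where there is no reading), "mtx" (3x3 intrinsics, pixels), "T" (4x4, takes a point from camera to world coordinates). Camera axes: x right, y down, z forward; pixel columns grow to the right and rows downward; lengths in m; the calibration is good to about 2 mm. A picture is of the moment at which its call begins.
A pose or a line that the arm cannot do raises ctrl.IKError and nothing moves.
- ctrl.hand_in(): hands the job in, once; it reports no verdict.
Trained networks look in a picture, given as the dict that the camera call returned (one of the last four; its "shot" number tells which), for a name from the list of things; names that differ only in an ending like _2 or _b are one class to them, and where a whole thing is asked for, a point or a joint stands for the part that bears it (a point fixed in the world has none). Each returns a list of dicts, best first, with "p" (0 to 1); they miss things now and then, are a little off and sometimes report something else, mostly with a low value. They report only what shows in the picture. A call takes as long as a camera call. They do not tell look-alikes from the thing itself.
- ctrl.spot_in(thing, picture): "location" ([x, y, z] in m, in world coordinates, good to about 4 mm: the middle of the surface that is visible of it).
- ctrl.place_of(thing, picture): "location" ([x, y, z] in m, in world coordinates, good to about 4 mm: a listed point, or the origin of a listed thing).
The state is a dict: "time": time; "joint_positions": joint angles; "qd": joint speeds; "joint_efforts": joint torques, N m; "position": TCP position; "orientation": TCP orientation; "wrist_force": force on the tool from outside, world axes, zero at the start; "moment": the same for the moment, N m; "opening": opening from 0.0 (shut) to 1.0 (fully open).
Only numpy, scipy, OpenCV 4.12 (cv2) and the standard library are available. Lean on these libraries where they do the work, as an engineer would, in place of code of your own. Each camera call takes 0.05 s, during which the arm holds its last target.

### The job

Lay out the record photograph on the grey board: lay each of the two coloured cast cylinders on its side in front of the label with its own colour of tape, in line with that label and with about 15 mm between the label and the end of the cast, so that the two lie side by side. Chock the pair so that it cannot roll apart, one wooden strip lying alongside each cast on its outer side, slid in close against it, and lay the checkered scale bar flat across the front part of the board, centred from side to side, clear of the casts and parallel to the front edge. Let go of everything, and leave the grey cast and the blue tub where they are.

Things in the scene. Friction and masses are not known exactly. Their poses are not given: they have to be found in the camera images.
- board: Fixed grey photo board, 260 (x) by 210 (y) by 6 mm thick, turned by up to 0.2 rad, white corner marks. Origin at the centre of its underside, on the bench; x points to its back edge (away from the robot, where the labels lie), its front is towards the robot, y to the robot's left, z up. Equipment stands further back and out to the sides, over 100 mm from all that is handled.
- label_blue: Specimen label, fixed on the board: white card 50 (x) by 34 (y) by 1.5 mm with a bright blue tape stripe. Origin at the centre of its underside; x along its length, parallel to the board's x. The two labels lie side by side, 38 mm between centres, 85 mm behind the board's centre; which is on which side varies.
- label_red: Specimen label, fixed on the board: white card 50 (x) by 34 (y) by 1.5 mm with a bright red tape stripe. Origin at the centre of its underside; x along its length, parallel to the board's x. The two labels lie side by side, 38 mm between centres, 85 mm behind the board's centre; which is on which side varies.
- cast_blue: Dark blue cast plaster cylinder, diameter 32, length 50 mm, 75 g, lying on its side. Origin at its middle, on its axis, 16 mm above its support; x along its axis (y, z turn as it rolls). Hold it by its flat round ends (50 mm apart): that leaves its sides free for neighbours. It rolls if its side is pushed, but lies still when let go gently. Goes before label_blue.
- cast_red: Brick red cast plaster cylinder, diameter 32, length 50 mm, 75 g, lying on its side. Origin at its middle, on its axis, 16 mm above its support; x along its axis (y, z turn as it rolls). Hold it by its flat round ends (50 mm apart): that leaves its sides free for neighbours. It rolls if its side is pushed, but lies still when let go gently. Goes before label_red.
- chock_a: One of two alike bare-wood chock strips, 64 long (x), 36 wide (y), 17 mm high, 25 g: ridge section, long flanks sloping at 45 degrees from a 2 mm lip to a 6 mm flat ridge. Origin: centre of its underside, z up. Hold it by its flat ends (64 mm apart). Its base edge goes under a cast's bulge: set it down with centre lines 40 mm apart, then slide it in to touch at 27. Fits either side.
- chock_b: One of two alike bare-wood chock strips, 64 long (x), 36 wide (y), 17 mm high, 25 g: ridge section, long flanks sloping at 45 degrees from a 2 mm lip to a 6 mm flat ridge. Origin: centre of its underside, z up. Hold it by its flat ends (64 mm apart). Its base edge goes under a cast's bulge: set it down with centre lines 40 mm apart, then slide it in to touch at 27. Fits either side.
- scale: Photo scale bar, white with black centimetre checks, rigid: 100 long (its y), 18 wide (its x), 8 high, about 35 g. Origin at the centre of its underside, z up. Hold it across its width near the middle; either end may point either way.
- cast_grey: Grey plaster cylinder of the same size as the others (diameter 32, length 50; origin at its middle on the axis, x along the axis), not part of this photograph: leave it alone.
- tub: Small open steel-blue square plastic tub of pigment grains, 46 by 46 by 34 high, origin at the centre of its underside: leave it alone. All loose things lie on the bench beside the board, their centres at least 100 mm apart.
Not all that is in view belongs to the job. Of the things like the scale, leave any that is pink; of the rest the smaller one is meant. Leave any black look-alike of the chock_a alone.

How it is judged:
At the end, for the whole second after the job is handed in: Casts on the board, 52 to 79 mm in front of their own labels (centres), within 11 mm of line; a chock flat on each outer side, centre within 38 mm of a cast's; scale flat, 30 to 118 mm in front of the board's centre, within 15 mm of its middle; all within 0.18 rad of square, at rest (x of cast_blue in the frame of label_blue between -0.079 and -0.052 m and y of cast_blue in the frame of label_blue between -0.011 and 0.011 m and z of cast_blue in the frame of board between 0.018 and 0.026 m and angle between the x axis of each of cast_blue, cast_red, chock_a, chock_b, scale and the x axis of board, either way round below 0.18 rad and linear speed of each of cast_blue, cast_red, chock_a, chock_b, scale below 0.02 m/s and angular speed of each of cast_blue, cast_red, chock_a, chock_b, scale below 0.3 rad/s and x of cast_red in the frame of label_red between -0.079 and -0.052 m and y of cast_red in the frame of label_red between -0.011 and 0.011 m and z of cast_red in the frame of board between 0.018 and 0.026 m and (horizontal distance between chock_a and cast_blue below 0.038 m or horizontal distance between chock_a and cast_red below 0.038 m) and z of chock_a in the frame of board between 0.003 and 0.01 m and angle between each of chock_a, chock_b's own z axis and vertical below 0.12 rad and (horizontal distance between chock_b and cast_blue below 0.038 m or horizontal distance between chock_b and cast_red below 0.038 m) and z of chock_b in the frame of board between 0.003 and 0.01 m and ((y of chock_a in the frame of board above 0.03 m and y of chock_b in the frame of board below -0.03 m) or (y of chock_b in the frame of board above 0.03 m and y of chock_a in the frame of board below -0.03 m)) and x of scale in the frame of board between -0.118 and -0.03 m and y of scale in the frame of board between -0.015 and 0.015 m and z of scale in the frame of board between 0.003 and 0.01 m and angle between scale's own z axis and vertical below 0.1 rad); the robot touches nothing.
It fails at once if the grey cast is moved more than 25 mm (distance of cast_grey from where it was at the start of the episode above 0.025 m).
It fails at once if the blue tub is moved more than 25 mm (distance of tub from where it was at the start of the episode above 0.025 m).
It also fails if it takes over 120 s, if anything falls off the work surface, if the arm or the gripper's body presses on something with over 40 N, if the wrist force passes 120 N, or if a joint passes its speed limit or range.

## Working session

There is one attempt and no reset: what is moved stays moved. The work goes in short steps, each a Python script; the robot and the scene stay as the last script left them, time stands still between calls to the robot, and variables do not carry over. Pictures are saved under pics/ and viewed, and the job is handed in when it is done.

```bash
ls; mkdir -p pics
python3 - <<'E'
from cell import ctrl
import cv2
for n in ("scene","top"):
    c=ctrl.camera(n); cv2.imwrite(f"pics/{n}0.png",c["img"]); print(n,c["T"].round(3).tolist(),c["mtx"].round(1).tolist())
    for t in ("board","label_blue","label_red","cast_blue","cast_red","chock_a","scale","cast_grey","tub"):
        print(t,[(round(d["p"],2),[round(float(v),3) for v in d["location"]]) for d in ctrl.place_of(t,c)])
print(ctrl.get_state()["time"], ctrl.get_state()["orientation"])
E
```

```text
pics
scene [[-0.139, 0.825, -0.547, 1.102], [0.99, 0.117, -0.075, 0.09], [0.002, -0.553, -0.834, 0.95], [0.0, 0.0, 0.0, 1.0]] [[441.9, 0.0, 317.3], [0.0, 441.9, 195.7], [0.0, 0.0, 1.0]]
board [(0.67, [0.544, 0.019, 0.002])]
label_blue [(0.52, [0.624, -0.019, 0.01])]
label_red [(0.55, [0.632, 0.018, 0.007])]
cast_blue [(0.81, [0.566, 0.269, 0.015])]
cast_red [(0.59, [0.559, -0.264, 0.016])]
chock_a [(0.82, [0.572, -0.38, 0.001]), (0.8, [0.336, -0.33, 0.002]), (0.7, [0.427, -0.247, -0.0]), (0.47, [0.303, -0.217, 0.005]), (0.24, [0.44, -0.384, 0.017])]
scale [(0.86, [0.432, 0.398, -0.002]), (0.68, [0.282, 0.274, -0.005]), (0.64, [0.419, 0.248, -0.001])]
cast_grey [(0.64, [0.442, -0.387, 0.017]), (0.15, [0.576, -0.384, -0.002])]
tub [(0.78, [0.579, 0.391, -0.002])]
top [[-0.014, -0.994, 0.108, 0.392], [-1.0, 0.014, 0.004, 0.013], [-0.006, -0.108, -0.994, 0.978], [0.0, 0.0, 0.0, 1.0]] [[405.1, 0.0, 323.9], [0.0, 405.1, 202.4], [0.0, 0.0, 1.0]]
board [(0.65, [0.545, 0.015, 0.0]), (0.36, [0.579, 0.393, 0.003])]
label_blue [(0.5, [0.624, -0.019, 0.003])]
label_red [(0.76, [0.637, 0.022, 0.01])]
cast_blue [(0.66, [0.563, 0.273, 0.015])]
cast_red [(0.69, [0.424, -0.247, -0.002])]
chock_a [(0.9, [0.332, -0.33, 0.002]), (0.87, [0.299, -0.216, -0.001]), (0.78, [0.579, -0.38, -0.004]), (0.6, [0.425, -0.245, -0.003])]
scale [(0.79, [0.284, 0.276, 0.001]), (0.76, [0.435, 0.4, 0.002]), (0.68, [0.416, 0.248, -0.002]), (0.41, [0.562, 0.271, 0.016])]
cast_grey [(0.87, [0.439, -0.386, 0.015])]
tub [(0.68, [0.578, 0.389, -0.001]), (0.27, [0.42, 0.248, -0.003])]
1.0 [ 3.31249804e-05  7.81953093e-01 -6.23337274e-01  4.83840058e-05]
```

View pics/top0.png

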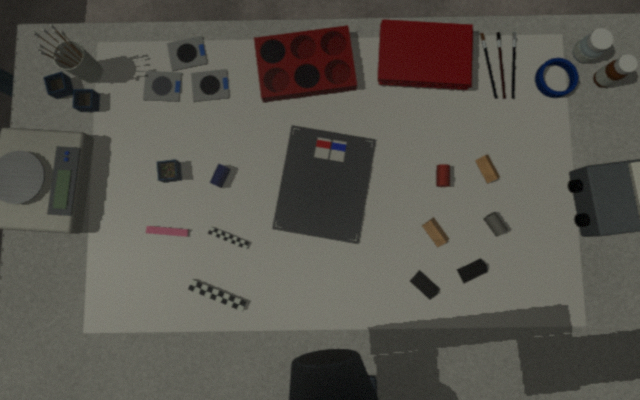

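View pics/scene0.png

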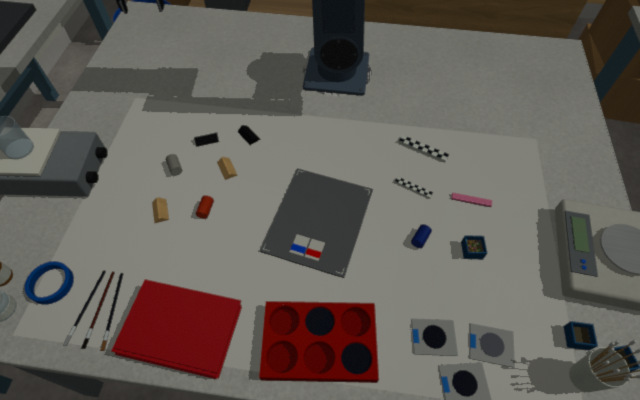

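Top view candidates:
- **Scale:** small check bar (229,237), large check bar (219,293), pink bar (168,231). I choose the small check bar.
- **Chocks:** wood (487,168) and (434,232), black (425,284) and (473,270). I choose the two wooden ones.
- **Casts:** dark blue (221,175), brick red (443,175), grey (496,223).

I'll crop these closely and measure them.

```bash
cat > h.py <<'E'
from cell import ctrl
import numpy as np, cv2
from scipy.spatial.transform import Rotation as R
def world(c):
    z=c["range_z"].astype(float); K=c["mtx"]; v,u=np.indices(z.shape)
    P=np.stack([(u-K[0,2])/K[0,0]*z,(v-K[1,2])/K[1,1]*z,z],-1)
    W=P@c["T"][:3,:3].T+c["T"][:3,3]; W[z<=0]=np.nan; return W
def fit(W,xy,r=0.05,zmin=0.004,zmax=0.06,extra=None):
    m=(np.hypot(W[...,0]-xy[0],W[...,1]-xy[1])<r)&(W[...,2]>zmin)&(W[...,2]<zmax)
    if extra is not None: m&=extra
    n,l,st,ce=cv2.connectedComponentsWithStats(m.astype(np.uint8))
    if n<2: return None
    k=1+np.argmax(st[1:,4]); p=W[l==k]
    rc=cv2.minAreaRect((p[:,:2]*1000).astype(np.float32))
    (cx,cy),(w,h),a=rc
    if w<h: w,h,a=h,w,a+90
    a=(np.radians(a)+np.pi/2)%np.pi-np.pi/2
    return dict(c=(cx/1000,cy/1000),size=(w,h),ang=a,z=np.nanpercentile(p[:,2],95),n=len(p),mean=p[:,:2].mean(0))
E
python3 - <<'E'
from h import *
c=ctrl.camera("top"); W=world(c)
for n,xy in dict(blue=(.563,.273),red=(.559,-.264),w1=(.579,-.38),w2=(.425,-.246),scale=(.417,.248),grey=(.44,-.386),big=(.284,.276),pink=(.434,.4)).items():
    f=fit(W,xy); print(n,f and {k:np.round(v,3) for k,v in f.items()})
print("bench z",np.nanmedian(W[250:270,290:330,2]), "board z",np.nanmedian(W[180:200,310:340,2]))
im=c["img"]
a=np.hstack([cv2.resize(im[150:320,140:260],None,fx=3,fy=3),cv2.resize(im[150:320,405:520],None,fx=3,fy=3)])
cv2.imwrite("pics/crop1.png",np.clip(a*2.0,0,255).astype(np.uint8))
E
```

```text
blue {'c': array([0.563, 0.268]), 'size': array([54.534, 31.783]), 'ang': np.float64(-0.436), 'z': np.float64(0.034), 'n': np.int64(297), 'mean': array([0.563, 0.265])}
red {'c': array([ 0.559, -0.271]), 'size': array([59.139, 38.654]), 'ang': np.float64(-0.08), 'z': np.float64(0.034), 'n': np.int64(314), 'mean': array([ 0.556, -0.266])}
w1 {'c': array([ 0.576, -0.382]), 'size': array([69.552, 38.024]), 'ang': np.float64(0.474), 'z': np.float64(0.019), 'n': np.int64(365), 'mean': array([ 0.574, -0.378])}
w2 {'c': array([ 0.422, -0.247]), 'size': array([64.508, 37.022]), 'ang': np.float64(0.646), 'z': np.float64(0.019), 'n': np.int64(380), 'mean': array([ 0.422, -0.246])}
scale {'c': array([0.415, 0.248]), 'size': array([99.148, 19.944]), 'ang': np.float64(1.166), 'z': np.float64(0.011), 'n': np.int64(320), 'mean': array([0.416, 0.248])}
grey {'c': array([ 0.438, -0.392]), 'size': array([60.023, 40.028]), 'ang': np.float64(0.616), 'z': np.float64(0.034), 'n': np.int64(332), 'mean': array([ 0.439, -0.383])}
big {'c': array([0.283, 0.277]), 'size': array([99.575, 30.421]), 'ang': np.float64(1.216), 'z': np.float64(0.015), 'n': np.int64(487), 'mean': array([0.284, 0.276])}
pink {'c': array([0.434, 0.399]), 'size': array([94.787, 20.306]), 'ang': np.float64(1.447), 'z': np.float64(0.011), 'n': np.int64(299), 'mean': array([0.434, 0.399])}
bench z 0.0008794544965005091 board z 0.0065546770779398855
```

View pics/crop1.png

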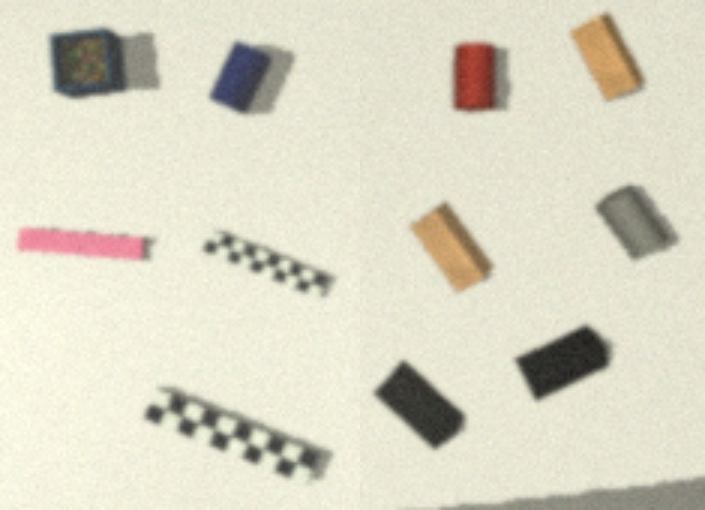

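Crop check: the small check bar is about 99 × 20 mm and the larger one over 30 mm wide. Both wood strips are bare wood, and the black ones are separate. Next I'll measure the board closely with the wrist camera and find the fingertip height against the opening.

```bash
cat >> h.py <<'E'
def down(psi):
    q=(R.from_euler('z',psi)*R.from_euler('x',np.pi)).as_quat(); return [q[3],q[0],q[1],q[2]]
def bestyaw(pos,psi):
    # of psi, psi+pi choose the one with smaller last joint travel
    best=None; q0=np.array(ctrl.get_state()["joint_positions"])
    for p in (psi,psi+np.pi):
        j=ctrl.inverse_kinematics(pos,down(p))
        if j is None: continue
        s=abs(np.array(j)-q0).max()
        if best is None or s<best[0]: best=(s,p)
    return best[1]
E
python3 - <<'E'
from h import *
p=[0.46,0.015,0.42]; ctrl.move_pose(p,down(bestyaw(p,0)))
c=ctrl.camera("wrist"); cv2.imwrite("pics/w1.png",c["img"]); print(c["T"].round(3).tolist(), ctrl.get_state()["time"],ctrl.tips_ahead,ctrl.get_state()["joint_positions"])
np.savez("w1.npz",**{k:c[k] for k in("img","range_z","mtx","T")})
c=ctrl.camera("top"); cv2.imwrite("pics/t1.png",c["img"])
E
```

```text
[[1.0, -0.001, -0.001, 0.46], [-0.001, -0.958, -0.287, 0.088], [-0.0, 0.287, -0.958, 0.39], [0.0, 0.0, 0.0, 1.0]] 3.35 0.1734 [-1.14792787e-01 -1.15235316e-01 -2.94397047e-02  1.65665790e+00
 -2.37171330e-04  1.45752704e+00]
```

View pics/w1.png

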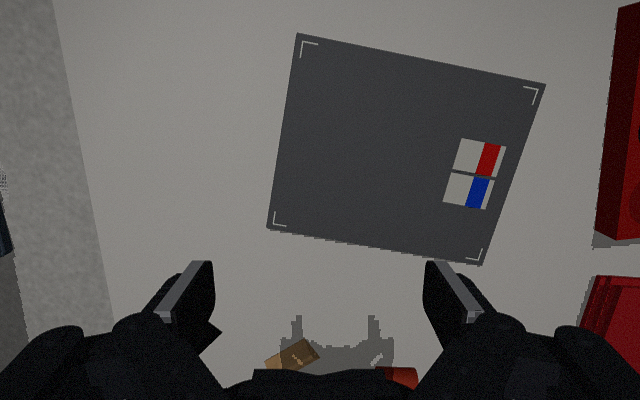

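The wrist view shows the whole board, with corners near (298,33), (545,85), (482,265) and (267,228). The red label is at (479,157) and the blue at (468,190).

```bash
cat >> h.py <<'E'
def onplane(c,uv,z):
    K=c["mtx"];T=c["T"];uv=np.atleast_2d(uv).astype(float)
    d=np.c_[(uv[:,0]-K[0,2])/K[0,0],(uv[:,1]-K[1,2])/K[1,1],np.ones(len(uv))]@T[:3,:3].T
    s=(z-T[2,3])/d[:,2]; return T[:3,3]+d*s[:,None]
def maskrect(c,m,z):
    n,l,st,ce=cv2.connectedComponentsWithStats(m.astype(np.uint8)); k=1+np.argmax(st[1:,4])
    v,u=np.nonzero(l==k); p=onplane(c,np.c_[u,v],z)[:,:2]
    (cx,cy),(w,h),a=cv2.minAreaRect((p*1000).astype(np.float32))
    if w<h: w,h,a=h,w,a+90
    a=(np.radians(a)+np.pi/2)%np.pi-np.pi/2
    return (np.round([cx,cy,w,h],1),round(a,3))
E
python3 - <<'E'
from h import *
c=dict(np.load("w1.npz")); im=c["img"].astype(int); b,g,r=[im[...,i] for i in range(3)]
W=world(c)
m=(im.max(2)<110)&(W[...,2]<0.03); 
roi=np.zeros(m.shape,bool); roi[20:280,250:560]=1; bm=m&roi|False
bm=cv2.morphologyEx((bm).astype(np.uint8),cv2.MORPH_OPEN,np.ones((5,5)))
# fill labels
cs,_=cv2.findContours(bm,cv2.RETR_EXTERNAL,cv2.CHAIN_APPROX_NONE); k=max(cs,key=cv2.contourArea); f=np.zeros_like(bm); cv2.drawContours(f,[k],-1,1,-1)
print("board wrist",maskrect(c,f,0.006))
print("red stripe",maskrect(c,(r>120)&(g<80)&roi,0.0075)); print("blue",maskrect(c,(b>120)&(g<100)&(r<80)&roi,.0075))
print("whitelabels", maskrect(c,cv2.morphologyEx(((im.max(2)>125)&roi&(f>0)).astype(np.uint8)*1,cv2.MORPH_CLOSE,np.ones((5,5))),.0075))
ct=ctrl.camera("top"); W=world(ct); im=ct["img"]; print(fit(W,(.545,.017),r=.2))
for cc in (c,):
  W=world(cc); mm=(W[...,2]>.004)&(W[...,2]<.02)&roi
  print(maskrect(cc,mm,.006), np.nanmedian(W[100:200,300:400,2]))
E
```

```text
board wrist (array([545.3,  16.7, 260.6, 213. ]), np.float64(-0.188))
red stripe (array([641.2,   2.5,   3.4,   2.2]), np.float64(-0.733))
blue (array([632.9, -34.6,   1.1,   0. ]), np.float64(-0.001))
whitelabels (array([617.7,   4.2,  71.2,  25.5]), np.float64(1.38))
{'c': (0.6439981079101562, -0.1505845184326172), 'size': (5.349260330200195, 0.9400704503059387), 'ang': np.float64(0.4874157374479373), 'z': np.float64(0.005204731068819124), 'n': 3, 'mean': array([ 0.6442679 , -0.15061877])}
(array([545.5,  18. , 259.9, 209.8]), np.float64(-0.188)) 0.006760512299728599
```

Run:
```python
from h import *
p=[0.32,0.06,0.20]; y=bestyaw(p,0); ctrl.move_pose(p,down(y))
for o in (0.75,0.6):
    ctrl.command_gripper(o,30); 
    r=ctrl.move_linear([.32,.06,.155],feed=.04,stop_force=4); s=ctrl.get_state()
    print(o,s["opening"],r,s["position"],s["wrist_force"],s["time"]); ctrl.move_linear([.32,.06,.195],feed=.15)
```

```text
0.75 0.7499556905180195 True [0.31977271 0.06000976 0.16732154] [-1.25371876 -0.16200311  5.2258193 ] 5.625
0.6 0.6006875794898409 True [0.31998939 0.05999627 0.17018544] [-1.21703782 -0.2250199   5.11368289] 6.9
```

```bash
cat >> h.py <<'E'
BC=np.array([.5455,.0176]); BA=-0.188
def b2w(x,y):
    c,s=np.cos(BA),np.sin(BA); return BC+[c*x-s*y,s*x+c*y]
def w2b(p):
    d=np.asarray(p)-BC; c,s=np.cos(BA),np.sin(BA); return np.array([c*d[0]+s*d[1],-s*d[0]+c*d[1]])
def look(xy,ang,zmin,name):
    p=[xy[0],xy[1],.36]; y=bestyaw(p,ang); ctrl.move_pose(p,down(y))
    c=ctrl.camera("wrist"); f=fit(world(c),xy,zmin=zmin,r=.062); cv2.imwrite(f"pics/{name}.png",c["img"])
    print(name,{k:np.round(v,4) for k,v in f.items()}, round(ctrl.get_state()["time"],2)); return f
def grasp(f,jaw,o,z,force=30,okmin=0.0):
    x,y=f["c"]; p=[x,y,z+.06]; ctrl.command_gripper(o); yaw=bestyaw(p,jaw)
    ctrl.move_pose(p,down(yaw)); ctrl.move_linear([x,y,z],feed=.1)
    ctrl.command_gripper(0,force); s=ctrl.get_state(); print("grip",round(s["opening"],3),np.round(s["wrist_force"],1),round(s["time"],2))
    ctrl.move_linear([x,y,z+.09],feed=.2); s=ctrl.get_state(); print("lifted",round(s["opening"],3),np.round(s["wrist_force"],1))
def carry(bxy,jaw,z,up=.07,feed=.05):
    w=b2w(*bxy); p=[*w,z+up]; ctrl.move_pose(p,down(bestyaw(p,jaw))); ctrl.move_linear([*w,z+.015],feed=.2)
    r=ctrl.move_linear([*w,z],feed=feed,stop_force=6); s=ctrl.get_state(); print("down",r,np.round(s["position"],4),np.round(s["wrist_force"],1),round(s["opening"],3),round(s["time"],2))
E
python3 - <<'E'
from h import *
f=look((.563,.267),-.44,.02,"vblue")
assert abs(f["size"][0]-50)<8 and abs(f["size"][1]-31)<8
grasp(f,f["ang"],.85,.174)
c=ctrl.camera("wrist"); cv2.imwrite("pics/gblue.png",c["img"])
E
```

```text
vblue {'c': array([0.5665, 0.2688]), 'size': array([50.8254, 31.3372]), 'ang': np.float64(-0.4249), 'z': np.float64(0.033), 'n': np.int64(2004), 'mean': array([0.5674, 0.2708])} 8.62
grip 0.579 [-0.1  0.4  2.7] 10.6
lifted 0.583 [-0.2 -0.4 -1.4]
```

```bash
cd pics; python3 -c "
import cv2,numpy as np;cv2.imwrite('g2.png',np.hstack([cv2.resize(cv2.imread(n),(400,250)) for n in('vblue.png','gblue.png')]))"
```

```text
(no output)
```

View pics/g2.png

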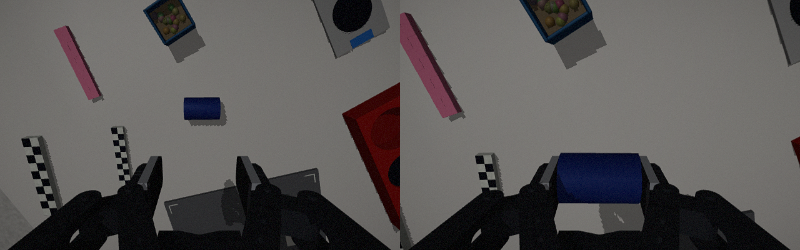

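The left half shows the blue cast before the grasp, and the right half shows it held level by its ends at (600,178). Placing it now.

```bash
cat >> h.py <<'E'
def letgo(o=.75,up=.1):
    ctrl.pause(.15); ctrl.command_gripper(o); ctrl.pause(.1); s=ctrl.get_state()["position"]; ctrl.move_linear([s[0],s[1],s[2]+up],feed=.15)
E
python3 - <<'E'
from h import *
carry((.020,-.019),BA,.1800); letgo()
f=look((.559,-.266),-.05,.02,"vred")
assert abs(f["size"][0]-50)<8 and abs(f["size"][1]-31)<8
grasp(f,f["ang"],.85,.174)
carry((.020,.019),BA,.1800); letgo()
w=b2w(.02,0); p=[w[0]-.0,w[1],.38]; ctrl.move_pose(p,down(bestyaw(p,BA)))
c=ctrl.camera("wrist"); cv2.imwrite("pics/casts.png",c["img"]); W=world(c)
for y in(-.019,.019):
    f=fit(W,b2w(.02,y),r=.03,zmin=.028); print(w2b(f["c"]).round(4),f["size"],f["ang"]-BA)
E
```

```text
down True [ 0.5626 -0.0048  0.1813] [0.2 0.3 4.2] 0.581 13.1
vred {'c': array([ 0.5582, -0.2671]), 'size': array([50.8324, 31.418 ]), 'ang': np.float64(-0.0511), 'z': np.float64(0.0329), 'n': np.int64(1980), 'mean': array([ 0.5583, -0.2652])} 15.57
grip 0.578 [-0.7  0.1  2.9] 17.46
lifted 0.581 [-0.5 -0.2 -2.5]
down True [0.5697 0.0323 0.1813] [-0.1 -0.5  4.3] 0.58 19.99
[ 0.0209 -0.0184] (50.39735412597656, 29.803607940673828) 0.01966718013438068
[0.0209 0.0193] (50.7939453125, 30.244565963745117) 0.0007878980087537291
```

View pics/casts.png

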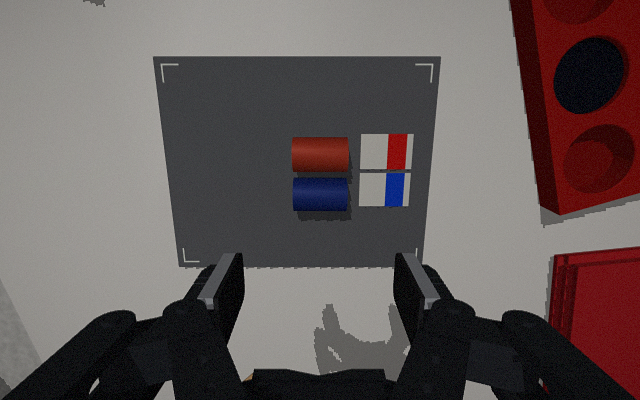

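Both casts lie square in front of their own labels: red at (320,154), blue at (320,194). Next, the chocks.

```bash
cat >> h.py <<'E'
def chock(xy,ang,side,name):
    ctrl.command_gripper(1.0)
    f=look(xy,ang,.004,name)
    assert abs(f["size"][0]-64)<7 and abs(f["size"][1]-35)<7
    grasp(f,f["ang"],1.0,.171)
    carry((.017,side*.060),BA,.1772)
    z=ctrl.get_state()["position"][2]; w=b2w(.017,side*.0472)
    r=ctrl.move_linear([*w,z],feed=.03,stop_force=8); s=ctrl.get_state(); print("slide",r,w2b(s["position"][:2]).round(4),np.round(s["wrist_force"],1),round(s["opening"],3))
    letgo(.95)
def check(name):
    w=b2w(.0,0); p=[w[0],w[1],.40]; ctrl.move_pose(p,down(bestyaw(p,BA)))
    c=ctrl.camera("wrist"); cv2.imwrite(f"pics/{name}.png",c["img"]); W=world(c)
    for y in(-.019,.019):
        f=fit(W,b2w(.02,y),r=.032,zmin=.030); print("cast",w2b(f["c"]).round(4),np.round(f["size"],1),round(f["ang"]-BA,3))
    for y in(-.047,.047):
        # ridge flat
        f=fit(W,b2w(.017,y*1.06),r=.034,zmin=.0205,zmax=.027); print("ridge",f and (w2b(f["c"]).round(4),np.round(f["size"],1),round(f["ang"]-BA,3),round(f["z"],4)))
    print(ctrl.get_state()["time"]); return W
E
python3 - <<'E'
from h import *
chock((.422,-.246),.65,-1,"vc1"); check("after1")
E
```

```text
vc1 {'c': array([ 0.4236, -0.2468]), 'size': array([64.0322, 35.4923]), 'ang': np.float64(0.6006), 'z': np.float64(0.0183), 'n': np.int64(2420), 'mean': array([ 0.4226, -0.2456])} 23.57
grip 0.739 [-0.5  0.4  3.6] 25.45
lifted 0.743 [-0.4  1.  -0.7]
down True [ 0.5519 -0.0448  0.1782] [-0.6 -0.6  4.6] 0.74 27.98
slide False [ 0.0171 -0.0466] [0.9 1.1 3.9] 0.736
cast [ 0.021  -0.0187] [50.7 27.7] 0.003
cast [0.0208 0.0193] [50.3 28.7] 0.0
ridge (array([ 0.0167, -0.0463]), array([63.1, 13.7]), np.float64(0.002), np.float64(0.0246))
ridge (array([0.0212, 0.0344]), array([49.2,  0.8]), np.float64(-0.001), np.float64(0.0269))
30.6
```

View pics/after1.png

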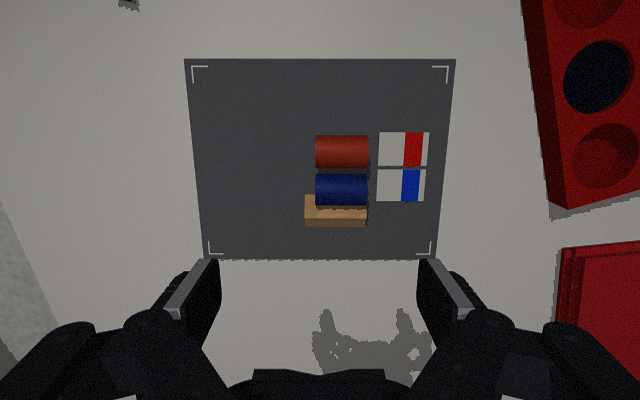

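The first chock sits tight against the blue cast at (336,212), 27.6 mm from it. Now the second chock and the scale.

Run:
```python
from h import *
chock((.575,-.381),.47,+1,"vc2")
ctrl.command_gripper(.5)
f=look((.416,.248),1.166,.004,"vs")
assert f["size"][1]<24
grasp(f,f["ang"]+np.pi/2,.5,.1755)
c=ctrl.camera("wrist"); cv2.imwrite("pics/gs.png",c["img"])
```

```text
vc2 {'c': array([ 0.5763, -0.3802]), 'size': array([64.013 , 35.5437]), 'ang': np.float64(0.4338), 'z': np.float64(0.0182), 'n': np.int64(2430), 'mean': array([ 0.5757, -0.3787])} 32.37
grip 0.738 [0.4 0.  3.9] 34.25
lifted 0.739 [ 0.2  0.7 -1.6]
down True [0.5745 0.0733 0.1785] [-0.1 -0.4  4.5] 0.739 37.3
slide False [0.0171 0.0467] [-1.  -1.2  5.1] 0.741
vs {'c': array([0.4173, 0.2492]), 'size': array([99.8303, 18.419 ]), 'ang': np.float64(1.1697), 'z': np.float64(0.0101), 'n': np.int64(2142), 'mean': array([0.4169, 0.2492])} 40.78
grip 0.197 [-0.2 -1.1  3.1] 43.49
lifted 0.191 [ 0.6 -0.7 -0.8]
```

View pics/gs.png

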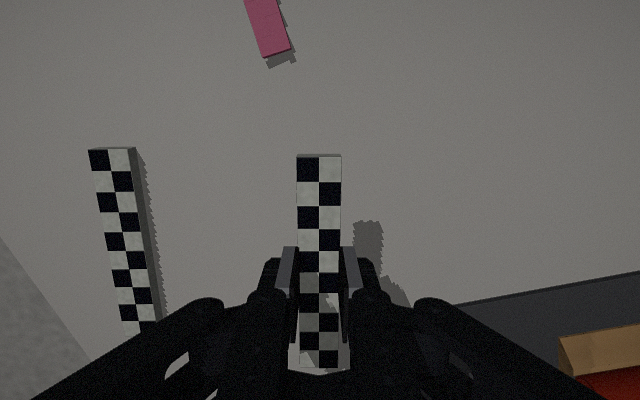

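View pics/vs.png

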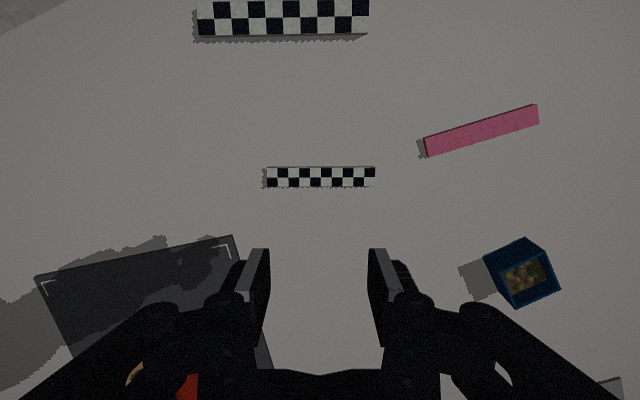

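The smaller bar is held level near its middle (320,255). The larger one (125,240) and the pink one (267,25) are untouched. Placing the bar.

Run:
```python
from h import *
carry((-.078,0),BA,.1810); letgo(.45,.12)
W=check("after2")
f=fit(W,b2w(-.078,0),r=.06,zmin=.010,zmax=.03); print("scale",w2b(f["c"]).round(4),f["size"],f["ang"]-BA-np.pi/2,f["z"])
p=[.2,-.25,.45]; ctrl.move_pose(p,down(bestyaw(p,-1)))
c=ctrl.camera("top"); W=world(c); print("grey",fit(W,(.44,-.386))["mean"])
for t in("tub","cast_grey"): print(t,[d["location"] for d in ctrl.place_of(t,c)][:1])
cv2.imwrite("pics/topend.png",np.clip(c["img"].astype(float)*1.7,0,255).astype(np.uint8)); print(ctrl.get_state()["time"])
```

```text
down True [0.4699 0.0323 0.1822] [-0.4  0.2  3.6] 0.195 45.83
cast [ 0.0209 -0.0184] [50.5 28.4] -0.001
cast [0.0208 0.0196] [50.2 27.8] -0.001
ridge (array([ 0.0162, -0.046 ]), array([63.8, 14.4]), np.float64(-0.001), np.float64(0.0247))
ridge (array([0.0162, 0.047 ]), array([63.8, 14.1]), np.float64(0.0), np.float64(0.0247))
47.9917
scale [-0.077  -0.0001] (100.13571166992188, 18.340883255004883) -0.0012478223285021794 0.016165550472285257
grey [ 0.43862271 -0.38241259]
tub []
cast_grey [[0.4417, -0.3874, 0.0138]]
49.7583
```

View pics/after2.png

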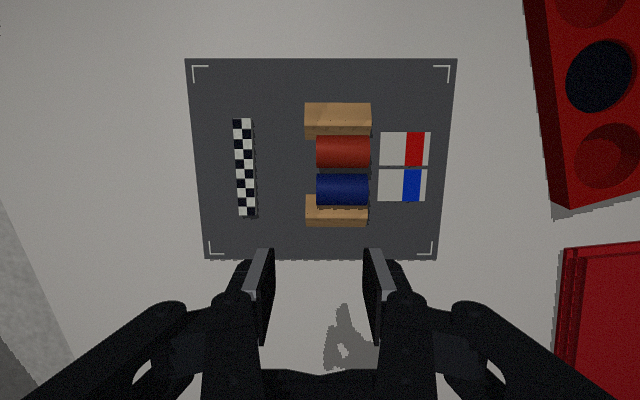

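View pics/topend.png

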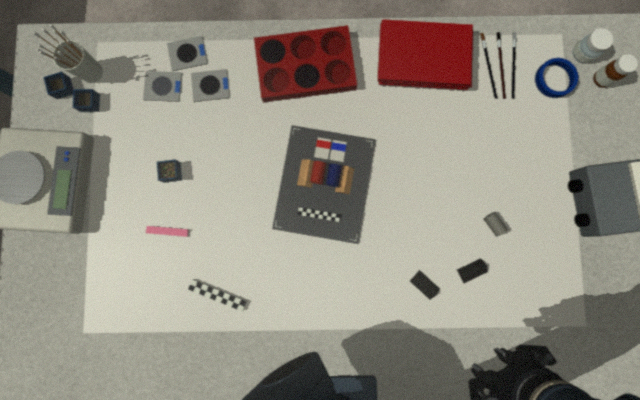

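The layout is complete, and the tub (168,171) and grey cast (497,223) are where they started. Handing in.

```bash
python3 -c "
from cell import ctrl
print(ctrl.hand_in())"
```

```text
the job is handed in; nothing more can be done
None
```

I laid both casts in front of their own labels, slid a wooden chock in against each outer side, and set the smaller checkered scale bar across the front of the board. I let go of everything, moved the arm clear and handed the job in at about 50 s. Hand-in reports no verdict, so the figures below are my own last camera measurements.

| Item | Position (board frame) | Result |
|---|---|---|
| Casts | x about +21 mm, y −18 mm (blue) and +20 mm (red) | About 64 mm in front of their labels (centre to centre), within 1 mm of line |
| Chocks | x +16 mm, y −46 mm and +47 mm | About 27–28 mm beside the casts, flat |
| Scale bar | x −77 mm, y 0 mm | Flat |

All five are within about 0.002 rad of square.

The grey cast measured within 1 mm of where it started. In the final top view the network did not report the tub, so I compared that picture with the first one by eye: the tub is at the same pixel as before. No check disagreed otherwise.

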